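Press a frame rail into the gluing jig

ROBOT

A 7-joint arm with a two-finger parallel gripper is mounted at the origin on the work surface. World frame = base frame: x ahead of the robot, y to its left, z up, the work surface at z = 0. Lengths are in mm, angles in rad, forces in N, time in s.
With the tool pointing down it reaches from about 425 to 975 mm from the base axis. Payload 16.7 kg.
Tool frame: the origin (TCP) lies between the finger pads; the fingertips stand 19 mm ahead of it and the grasp point (between the pads) is the TCP; z points along the fingers, y is the direction in which the jaws open and shut (so a half turn about z gives the same grasp; the last joint's range is limited). The gripper opens to 85 mm and grips with 20 to 120 N. Pads are 22 mm wide; open, the fingers measure 114 mm over their backs; the gripper's body (76 mm by 85 mm) begins 54 mm behind the grasp point. The pads swing forward as they close: fully open they stand 13 mm farther back than shut.
Start: joints at [0.971, 0.426, 0.074, 1.606, -0.034, 1.111, -0.067], TCP at [294.053, -607.545, 250.302] pointing down, gripper open.
Joint ranges: [-2.85, 2.85], [-0.5, 2.14], [-1.23, 1.37], [0.21, 2.46], [-1.02, 4.16], [0.16, 2.05], [-2.73, 2.73]. Speed limits (rad/s): [1.89, 1.89, 2.39, 2.39, 3.01, 3.01, 3.01].

INTERFACE

Orientations are given as a unit quaternion [w, x, y, z].
In Python, from bench import robot gives the robot as it stands.
- The arm moves only by the tool move_arm, never from a script. Its argument "increments" is one flat list of numbers, 7 for each row, row after row: the turn, a rotation vector about the world's x, y, z in degrees, then the shift along the world's x, y, z in cm, then the opening, from 0 (shut) to 1 (fully open). A call has 1 to 12 rows; each row shifts and turns the commanded pose from where the row before left it; what a row does not reach is not made up. A row lasts 1/8 s, in which the tool goes at most 62.5 mm and 10.7 degrees, less where a joint would pass 70% of its speed; a pose out of reach is approached as far as the arm can. A call with a gripper value outside its range is refused whole. The fingers move at their own pace and stop on an object; "grip_force" is the grip in N (left out, the last holds). Time passes only in rows, so rows that do not move let the fingers close. It gives the time, the measured TCP pose, the force and the opening at its end, in the units of the state.
- robot.read_state(): the state, without advancing time (a new reading comes with each control period).
- robot.get_image(name): name is "scene" or "top" or "wrist"; returns the picture (480x640x3 uint8, blue, green, red); there is no depth.
- robot.camera_params(name): a dict with "vertical_fov" (degrees; the focal length in pixels is half the picture's height over the tangent of half this angle, whatever the lens; pixels are square), "cx", "cy" (the principal point, pixels), "k1" (the pictures are not rectified: a ray, as slopes to the right and down, at radius r is drawn at 1 + k1 r^2 times it, then the intrinsics apply), "xyz" and "orientation" of the camera in the world. Camera axes: x right, y up, looking along -z (the intrinsics and any distortion apply to the point x, -y, -z); pixel columns grow to the right and rows downward; lengths in mm; the calibration is good to about 2 mm. A picture is of the moment at which its call begins: read the wrist's pose just before it. camera_params takes no time and is no camera call; for the wrist camera it gives the pose at the moment of the call.
- robot.hand_in(): hands the job in, once; it reports no verdict.
Trained networks look in the newest picture that a camera, given by its name, has taken for a name from the list of things; names that differ only in an ending like _2 or _b are one class to them, and where a whole thing is asked for, a point or a joint stands for the part that bears it (a point fixed in the world has none). Each returns a list of dicts, best first, with "p" (0 to 1); they miss things now and then, are a little off and sometimes report something else, mostly with a low value. They report only what shows in the picture. A call takes as long as a camera call. They do not tell look-alikes from the thing itself.
- robot.look_for(camera, query): "bbox" ([left, top, right, bottom] in pixels, round what is visible of it).
- robot.cut_out(camera, query): "pixels" (480x640 bool, what is visible of it) and "bbox" ([left, top, right, bottom] in pixels, round what is visible of it).
- robot.pinpoint(camera, query): "pixel" ([column, row] in pixels: a listed point, or the origin of a listed thing).
The state is a dict: "clock": time; "q": joint angles; "joint_velocities": joint speeds; "effort": joint torques, N m; "tool_pos": TCP position; "tool_rot": TCP orientation; "wrist_force": force on the tool from outside, world axes, zero at the start; "wrist_torque": the same for the moment, N m; "width": opening from 0.0 (shut) to 1.0 (fully open).
Only numpy, scipy, OpenCV 4.12 (cv2) and the standard library are available. Lean on these libraries where they do the work, as an engineer would, in place of code of your own. Each camera call takes 0.05 s, during which the arm holds its last target.

TASK

On this flea-market stall a picture frame is being repaired: pick up the stepped frame rail (150 mm long; not the short offcut or the plain strip), and lay it flat on the gluing board with its step towards the robot. Push its tall back fully against the fence and its end fully against the stop block, then press into the step with one firm diagonal push, down onto the board and towards the fence at once (roughly 10 N each way), and finish while still holding that push: do not let go or back off. Leave everything else on the stall where it stands.

Things in the scene. Friction and masses are not known exactly. Their poses are not given: they have to be found in the camera images.
- rail: The workpiece: pale wooden frame moulding, loose, 150 mm long (its y), 42 mm deep (its x), about 160 g. Stepped profile: the front 21 mm of the depth (-x side) is a ledge 15 mm high; the back 20 mm (from x = +1 to +21 mm) stands 30 mm high. Its wall between ledge and top faces -x, at x = +1 mm. Starts flat on the table, step roughly towards the robot (yaw within 0.45 of it). Origin: centre of its underside; z up
- rail_step (a point): Point on top of the rail's ledge, at mid-length: 15 mm above the underside, 11 mm in front of the wall of the step; its axes are the rail's
- rail_back (a point): Point on the rail's flat back face (its +x face, the one that goes against the fence), at mid-length, 9 mm above its underside; its axes are the rail's
- board: Fixed waxed plywood gluing board (slippery, friction about 0.25, so that little of the push towards the fence is lost), 200 mm (x) by 300 mm (y), 18 mm thick, lying on the table. Origin: centre of its underside, so its top is 18 mm above. Its +x points away from the robot, to the side of the fence
- fence: Fixed wooden fence along the far edge of the board: 24 mm (x) by 300 mm (y), 36 mm high above the board. Origin: centre of its underside, on the board's top. Its working face looks to its -x, 12 mm in front of the origin (70 mm beyond the board's centre). Axes as the board's
- stop: Fixed wooden stop block on the board, against the fence, near its left or right end (which one varies): 60 mm (x) by 30 mm (y), 36 mm high. Origin: centre of its underside, 125 mm to one side of the board's centre line; its working face is the one that looks to the middle of the board, 15 mm from its origin. Axes as the board's. At the opposite end of the board is only a flat bolt head 4 mm high and 16 mm across, out of the rail's way
- offcut: short offcut of the same stepped moulding, same pale wood and same profile as the rail but only 85 mm long; bystander. Origin: centre of its underside
- strip: plain square strip of the same pale wood, 150 mm long, 24 x 24 mm, no step; bystander. Origin: centre of its underside
- mug: white ceramic mug, radius 40 mm, 90 mm high; bystander. Origin: centre of its underside
- bowl: amber glass bowl, radius 60 mm, 45 mm high; bystander. Origin: centre of its underside
- candlestick: low brass candlestick, foot radius 42 mm, 60 mm high; bystander. Origin: centre of its underside
- glue: white plastic glue bottle, radius 26 mm, 130 mm high; bystander. Origin: centre of its underside
Not all that is in view belongs to the job. Leave any orange or turquoise look-alike of the rail alone.

How it is judged:
By the outcome, as a careful person would: the job done as asked, in the order asked, and still so for the second after the job is handed in, while the arm keeps its last pose, push and grip.
It also fails if it takes over 72 s, if anything falls off the work surface, if the arm or the gripper's body presses on something with over 40 N, if the wrist force passes 120 N, or if a joint passes its speed limit or range.

## Working session

There is one attempt and no reset: what is moved stays moved. The work goes in short steps, Python scripts to look and compute and a tool call to move; the robot and the scene stay as the last step left them, time stands still between calls to the robot, and variables do not carry over. Pictures are saved under pics/ and viewed, and the job is handed in when it is done.

Besides the shell and the picture viewer there is one more tool, called after "Emit:" by a JSON object that holds its "name" and its "arguments". move_arm: Moves the arm, as the interface text tells. Its arguments: {"type":"object","properties":{"increments":{"type":"array","items":{"type":"number"}},"grip_force":{"type":"number"}},"required":["increments"]}

```bash
mkdir -p pics; ls
cat > h.py <<'E'
import numpy as np, cv2
from scipy.spatial.transform import Rotation as R
from bench import robot
def cam(name):
    p=robot.camera_params(name); f=240/np.tan(np.radians(p['vertical_fov'])/2)
    q=p['orientation']; Rm=R.from_quat([q[1],q[2],q[3],q[0]]).as_matrix()
    return p,f,Rm
def pix2(C,uv,z):
    p,f,Rm=C; K=np.array([[f,0,p['cx']],[0,f,p['cy']],[0,0,1.]])
    uv=np.atleast_2d(np.array(uv,float))
    n=cv2.undistortPointsIter(uv.reshape(-1,1,2),K,np.array([p['k1'],0,0,0.]),None,None,(3,50,1e-9)).reshape(-1,2)
    d=np.c_[n[:,0],-n[:,1],-np.ones(len(n))]@Rm.T
    o=np.array(p['xyz'],float); t=(z-o[2])/d[:,2]
    return o+d*t[:,None]
def proj(C,X):
    p,f,Rm=C; c=(np.atleast_2d(X)-np.array(p['xyz']))@Rm
    x=c[:,0]/-c[:,2]; y=-c[:,1]/-c[:,2]; s=1+p['k1']*(x*x+y*y)
    return np.c_[f*x*s+p['cx'],f*y*s+p['cy']]
E
python3 - <<'E'
from h import *
for n in ['top','scene','wrist']:
    cv2.imwrite(f'pics/{n}0.png',robot.get_image(n)); print(n,robot.camera_params(n))
for n in ['top','scene']:
    for q in ['rail','rail_step','rail_back','board','fence','stop','offcut','strip']:
        print(n,q,[(np.round(d['pixel']).tolist(),round(d['p'],2)) for d in robot.pinpoint(n,q)][:4])
print(robot.read_state())
E
```

```text
pics
top {'vertical_fov': 46.264900505921396, 'cx': 326.981551861949, 'cy': 232.21561323943942, 'k1': 0.031158683295135534, 'xyz': array([ 413.1233816 ,  -14.92121878, 1441.79362303]), 'orientation': array([-0.70302382, -0.03800605,  0.03252582,  0.70940476])}
scene {'vertical_fov': 42.96356168692234, 'cx': 318.4823638109573, 'cy': 239.37785442553283, 'k1': -0.12135047926413546, 'xyz': array([1565.61147337,   68.71946054,  958.85495041]), 'orientation': array([0.6149822 , 0.28190266, 0.292517  , 0.6758414 ])}
wrist {'vertical_fov': 69.99287639555175, 'cx': 313.1575700614602, 'cy': 242.68975887797717, 'k1': -0.008273812580807683, 'xyz': array([ 356.55797862, -577.25347344,  373.54129061]), 'orientation': array([ 0.83914262, -0.11755973,  0.07441519, -0.52581531])}
top rail [([219.0, 329.0], 0.94), ([166.0, 254.0], 0.91), ([352.0, 314.0], 0.72), ([389.0, 191.0], 0.32)]
top rail_step [([354.0, 321.0], 0.96), ([160.0, 255.0], 0.81)]
top rail_back [([229.0, 328.0], 0.95), ([162.0, 244.0], 0.86), ([351.0, 311.0], 0.73)]
top board [([398.0, 225.0], 0.63)]
top fence [([387.0, 191.0], 0.98)]

[... 593 characters left out ...]
4,  0.42607801,  0.07390542,  1.60598632, -0.03410603,
        1.11080515, -0.06710874]), 'joint_velocities': array([-1.00190879e-03,  1.82288638e-04,  1.14185723e-03,  4.52945013e-05,
        1.03416751e-03, -1.00137593e-03,  1.18159059e-03]), 'effort': array([ 1.57034247e-04, -9.49564934e+01,  3.75656158e+00, -4.63897526e+01,
        1.90008018e-02,  2.57655251e-03,  4.80206586e-05]), 'tool_pos': array([ 294.0398106 , -607.55800086,  250.32267575]), 'tool_rot': array([-1.40343972e-05,  9.74716157e-01,  2.23446666e-01,  1.52213785e-05]), 'wrist_force': array([ 0.22835788, -0.04105471, -0.35146561]), 'wrist_torque': array([-0.04465389,  0.02793375, -0.01965743]), 'width': 0.9976043651955758}
```

View pics/top0.png

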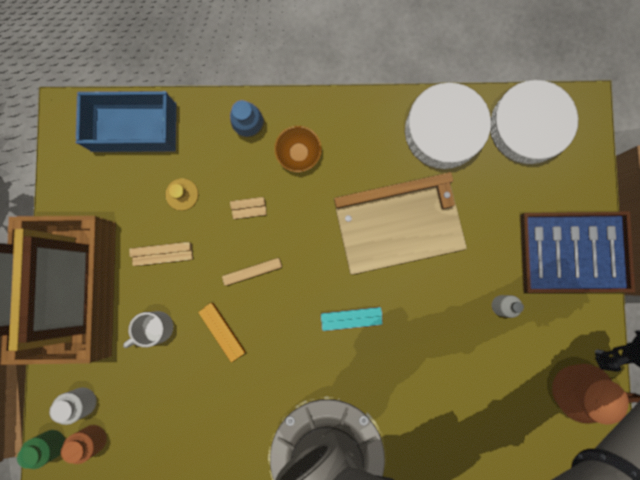

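View pics/scene0.png

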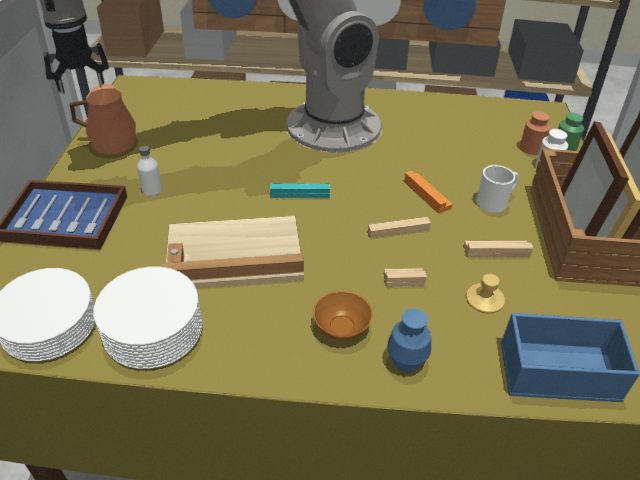

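The top view has +x up and +y left. The pale stepped 150 mm rail is at (161,254), the offcut at (248,208) and the strip at (252,271). The board is at (400,235), with the fence on its far edge, the stop block at its right end (446,194) and the bolt at (348,218). The orange and turquoise look-alikes are at (221,332) and (351,319).

Run:
```python
from h import *
C=cam('top')
im=robot.get_image('top')
for n,(x0,y0,x1,y1) in dict(rail=(115,225,205,285),board=(325,165,480,280)).items():
    s=8 if n=='rail' else 5
    cv2.imwrite(f'pics/{n}_crop.png',cv2.resize(im[y0:y1,x0:x1],None,fx=s,fy=s,interpolation=cv2.INTER_CUBIC))
for q in ['rail','board','fence','stop']:
    for d in robot.cut_out('top',q):
        m=d['pixels'].astype(np.uint8)
        c=max(cv2.findContours(m,0,1)[0],key=cv2.contourArea)
        r=cv2.minAreaRect(c); b=cv2.boxPoints(r)
        z={'rail':25,'board':18,'fence':54,'stop':54}[q]
        P=pix2(C,b,z)[:,:2]
        print(q,round(d['p'],2),d['bbox'],np.round(P.mean(0),1),[np.round(np.linalg.norm(P[1]-P[0]),1),np.round(np.linalg.norm(P[2]-P[1]),1)],np.round(np.degrees(np.arctan2(*(P[1]-P[0])[::-1])),1))
# plane points
print(pix2(C,[[161,254]],30))
```

```text
rail 0.9 [200.3, 303.7, 243.7, 360.2] [308.9 260.6] [np.float64(44.9), np.float64(149.2)] -56.3
rail 0.83 [132.6, 241.9, 191.1, 263.3] [504.2 415.1] [np.float64(154.5), np.float64(45.9)] -85.1
rail 0.59 [320.0, 306.9, 382.6, 330.5] [337.6 -63.7] [np.float64(153.0), np.float64(44.8)] -83.5
board 0.66 [340.0, 186.6, 465.3, 276.1] [ 562.9 -191.8] [np.float64(309.6), np.float64(173.6)] -78.1
fence 0.57 [332.2, 172.8, 448.4, 205.4] [ 655.  -172.1] [np.float64(301.9), np.float64(29.3)] -77.9
stop 0.77 [438.5, 184.3, 456.2, 207.8] [ 640.  -299.5] [np.float64(38.2), np.float64(64.5)] -77.5
[[503.40691836 413.35406482  30.        ]]
```

```bash
sleep 0
```

```text
(no output)
```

View pics/rail_crop.png

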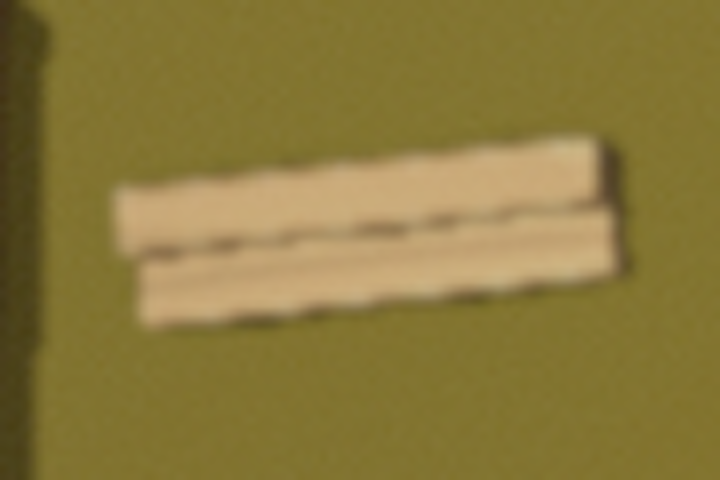

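View pics/board_crop.png

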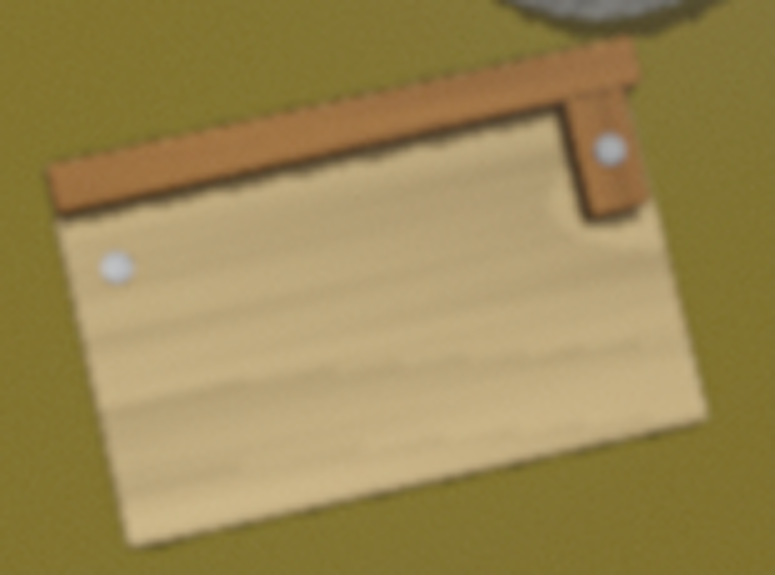

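```bash
cat > fit.py <<'E'
from h import *
from scipy.optimize import least_squares
def T(p,X):
    c,s=np.cos(p[2]),np.sin(p[2]); X=np.array(X,float)
    return np.c_[p[0]+c*X[:,0]-s*X[:,1],p[1]+s*X[:,0]+c*X[:,1],X[:,2]]
def fit(C,X,uv,p0):
    f=lambda p:(proj(C,T(p,X))-uv).ravel()
    r=least_squares(f,p0,loss='soft_l1'); return r.x,f(r.x).reshape(-1,2)
E
python3 - <<'E'
from fit import *
C=cam('top')
uv=(np.array([(117,188),(598,137),(122,256),(140,326),(616,277),(612,207)])+.5)/8-.5+[115,225]
X=[(21,75,30),(21,-75,30),(1,75,30),(-21,75,15),(-21,-75,15),(1,-75,15)]
p,r=fit(C,X,uv,[505,415,.1]); print('rail',p.round(3),np.round(r,1).tolist())
uv=(np.array([(48,165),(632,38),(638,84),(62,213),(130,545),(707,415),(560,100),(588,217),(645,205)])+.5)/5-.5+[325,165]
X=[(94,150,54),(94,-150,54),(70,-150,54),(70,150,54),(-100,150,18),(-100,-150,18),(70,-110,54),(10,-110,54),(10,-140,54)]
p,r=fit(C,X,uv,[580,-190,.2]); print('board',p.round(3),np.round(r,1).tolist())
E
```

```text
rail [5.04685e+02 4.16619e+02 9.50000e-02] [[0.1, 0.3], [-0.5, 0.4], [-0.0, -0.3], [0.4, -0.1], [0.1, -0.2], [-0.1, -0.0]]
board [ 5.77699e+02 -1.87928e+02  2.10000e-01] [[-0.8, 0.2], [-0.4, -0.3], [0.7, -0.3], [-1.5, -0.1], [-0.5, 0.6], [-0.1, 0.9], [0.6, -0.0], [0.7, -0.2], [1.1, -0.4]]
```

Emit:
{"name": "move_arm", "arguments": {"increments": [0,0,5.8,4.5,5.6,0,1,0,0,5.8,4.5,5.6,0,1,0,0,5.8,4.5,5.6,0,1,0,0,5.8,4.5,5.6,0,1,0,0,5.8,4.5,5.6,0,1,0,0,5.8,4.5,5.6,0,1,0,0,5.8,0,6,0,1,0,0,5.8,0,6,0,1,0,0,5.8,0,6,0,1,0,0,5.8,0,6,0,1,0,0,5.8,0,6,0,1,0,0,5.8,0,6,0,1], "grip_force": 40}}

```text
clock: 2.7
tool_pos: [528.8, 46.6, 250.7]
tool_rot: [0.0, 0.672, 0.741, 0.0]
wrist_force: [0.3, 0.1, -0.4]
width: 1.001
```

Emit:
{"name": "move_arm", "arguments": {"increments": [0,0,0,0,0,0,1,0,0,0,0,0,0,1]}}

```text
clock: 2.95
tool_pos: [529.0, 44.5, 250.3]
tool_rot: [0.0, 0.673, 0.74, -0.0]
wrist_force: [-0.3, -1.6, 0.2]
width: 0.997
```

Emit:
{"name": "move_arm", "arguments": {"increments": [0,0,0,-0.2,5,0,1,0,0,0,-0.2,5,0,1,0,0,0,-0.2,5,0,1,0,0,0,-0.2,5,0,1,0,0,0,-0.2,5,0,1,0,0,0,-0.2,5,-2,1,0,0,0,-0.1,4.0,-3,1,0,0,0,0,3.3,-4,1,0,0,0,0,0,0,1,0,0,0,0,0,0,1]}}

```text
clock: 4.2
tool_pos: [517.0, 416.5, 160.5]
tool_rot: [0.0, 0.674, 0.739, -0.0]
wrist_force: [0.9, -0.9, 0.4]
width: 1.001
```

Run:
```python
from fit import *
s=robot.read_state(); C=cam('wrist'); im=robot.get_image('wrist')
X=[(21,75,30),(21,-75,30),(1,75,30),(1,-75,30),(1,75,15),(1,-75,15),(-21,75,15),(-21,-75,15)]
pr=proj(C,T([504.7,416.6,.095],X))
print(s['tool_pos'],s['width'],s['clock'],pr.round(0).tolist())
cv2.imwrite('pics/w1raw.png',im)
for u in pr: cv2.circle(im,tuple(int(v) for v in u),3,(0,0,255),1)
cv2.imwrite('pics/w1.png',im)
```

```text
[517.01777508 416.45493797 160.46301302] 1.0005031415734382 4.2 [[326.0, 135.0], [324.0, 324.0], [298.0, 135.0], [300.0, 324.0], [298.0, 135.0], [301.0, 316.0], [269.0, 135.0], [276.0, 316.0]]
```

View pics/w1.png

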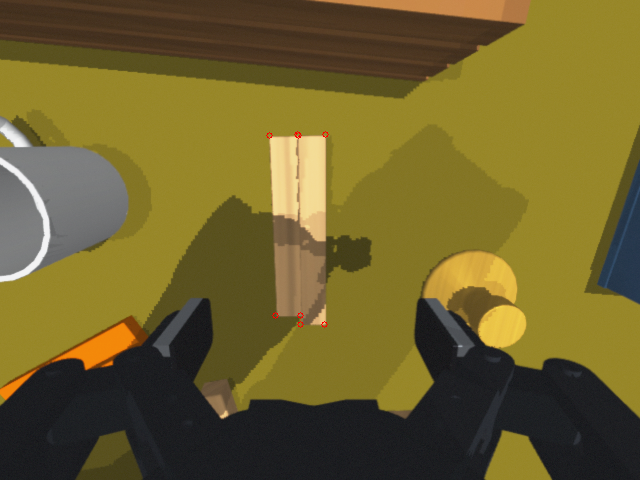

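The projected rail corners land on the rail in the wrist view (269..326, 135..324), so the pose is confirmed. I'll descend onto the tall back.

Emit:
{"name": "move_arm", "arguments": {"increments": [0,0,0.2,-0.14,0.12,-3,0.6,0,0,0,0,0,-3,0.6,0,0,0,0,0,-3,0.6,0,0,0,0,0,-2.4,0.6,0,0,0,0,0,-0.9,0.6,0,0,0,0,0,0,0.6,0,0,0,0,0,0,0,0,0,0,0,0,0,0,0,0,0,0,0,0,0,0,0,0,0,0,0,0], "grip_force": 40}}

```text
clock: 5.5
tool_pos: [515.0, 419.4, 38.5]
tool_rot: [0.0, 0.672, 0.741, 0.001]
wrist_force: [-1.2, -0.4, 6.4]
width: 0.222
```

Run:
```python
from fit import *
s=robot.read_state(); print(s['tool_pos'],s['width'],s['wrist_force'])
cv2.imwrite('pics/w2.png',robot.get_image('wrist'))
```

```text
[515.00979566 419.38366957  38.47893276] 0.22152164257931894 [-1.15217267 -0.44594955  6.3846048 ]
```

View pics/w2.png

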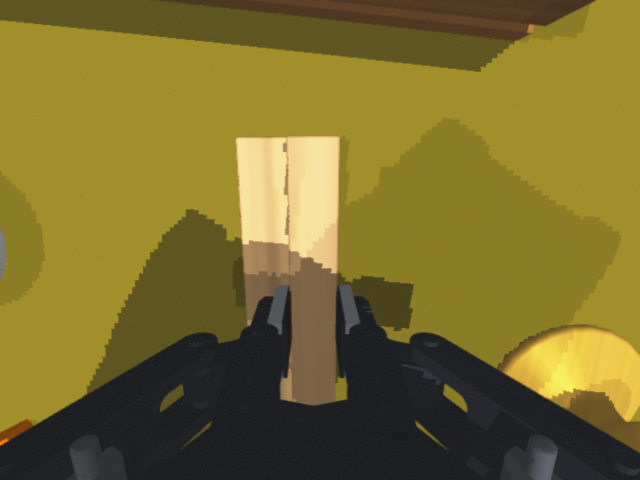

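Width is 0.22 × 85 ≈ 19 mm, so the jaws are on the tall back. Next I'll lift and carry.

Emit:
{"name": "move_arm", "arguments": {"increments": [0,0,0,0,0,2,0,0,0,0,0,0,4,0,0,0,0,0,0,4,0,0,0,0,0.5,-2,0,0,0,0,0,0.7,-4.5,0,0,0,0,1,0.7,-4.5,0,0,0,0,1,0.7,-4.5,0,0,0,0,1,0.7,-4.5,0,0,0,0,1,0.7,-4.5,0,0,0,0,1,0.7,-4.5,0,0,0,0,1,0.7,-4.5,0,0,0,0,0,0,0,0,0]}}

```text
clock: 7.05
tool_pos: [568.7, 78.8, 137.2]
tool_rot: [0.0, 0.634, 0.773, -0.001]
wrist_force: [0.5, 0.5, -2.7]
width: 0.222
```

Run:
```python
from fit import *
s=robot.read_state(); print(s['tool_pos'],s['width'],s['wrist_force'])
cv2.imwrite('pics/w3.png',robot.get_image('wrist'))
```

```text
[568.67675984  78.8370923  137.16131713] 0.22227572384317676 [ 0.50711031  0.46361591 -2.69527526]
```

View pics/w3.png

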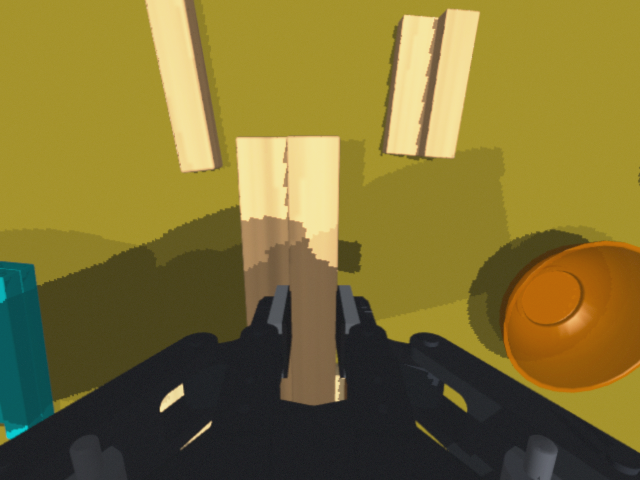

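Emit:
{"name": "move_arm", "arguments": {"increments": [0,0,0.7,0.61,-4.65,0,0,0,0,0,0.61,-4.65,0,0,0,0,0,0.61,-4.65,0,0,0,0,0,0.61,-4.65,0,0,0,0,0,0.61,-4.65,0,0,0,0,0,0.61,-4.65,0,0,0,0,0,0,0,0,0,0,0,0,0,0,-3,0,0,0,0,0,0,-3,0,0,0,0,0,0,0,0,0,0,0,0,0,0,0]}}

```text
clock: 8.48
tool_pos: [605.8, -194.1, 78.4]
tool_rot: [0.0, 0.627, 0.779, 0.0]
wrist_force: [0.8, -0.5, -1.7]
width: 0.22
```

```bash
cat > ov.py <<'E'
from fit import *
import sys
s=robot.read_state(); C=cam('wrist'); im=robot.get_image('wrist')
print(s['tool_pos'].round(1),s['width'],s['wrist_force'].round(1),s['clock'])
B=[577.7,-187.9,.21]
c,sn=np.cos(.21),np.sin(.21); d=s['tool_pos'][:2]-B[:2]; print('board coords TCP',c*d[0]+sn*d[1],-sn*d[0]+c*d[1])
X=[(70,-110,54),(10,-110,54),(70,-110,18),(10,-110,18),(70,0,54),(70,150,54),(70,150,18),(-100,-150,18),(-100,150,18)]
for u in proj(C,T(B,X)):
    if abs(u).max()<2000: cv2.circle(im,tuple(int(v) for v in u),4,(0,0,255),1)
cv2.imwrite(sys.argv[1],im)
E
python3 ov.py pics/w4.png
```

```text
[ 605.8 -194.1   78.4] 0.21993774536448954 [ 0.8 -0.5 -1.7] 8.475
board coords TCP 26.184638305544162 -11.935259465781328
```

View pics/w4.png

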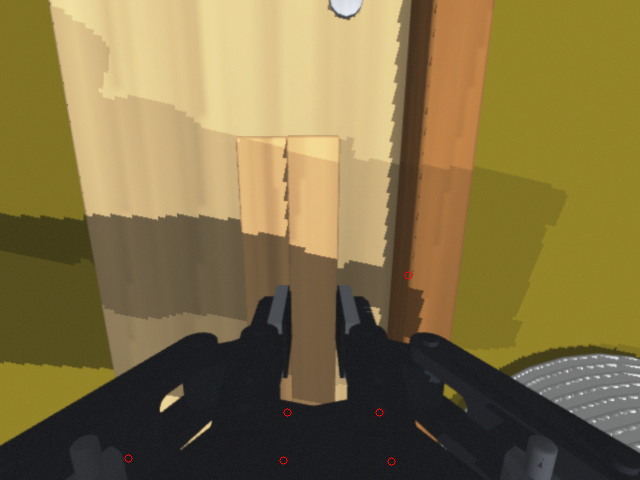

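Emit:
{"name": "move_arm", "arguments": {"increments": [0,0,0,0,0,-1.5,0,0,0,0,0,0,-0.4,0,0,0,0,0,0,-0.2,0,0,0,0,0,0,0,0]}}

```text
clock: 9.02
tool_pos: [605.3, -195.0, 56.5]
tool_rot: [0.0, 0.627, 0.779, 0.0]
wrist_force: [-1.6, -0.2, 2.1]
width: 0.218
```

Emit:
{"name": "move_arm", "arguments": {"increments": [0,0,0,0,0,0,0.42,0,0,0,0,0,0,0.42,0,0,0,0,0,0,0.42,0,0,0,0,0,1,0.42,0,0,0,0,0,4,0.42,0,0,0,-2,0,4,0.42,0,0,-10,-2,0,0,0,0,0,-10,-2,0,0,0,0,0,-10,0,0,0,0,0,0,-10,0,0,0,0,0,0,-10,0,0,0,0,0,0,-10,0,0,0,0]}}

```text
clock: 10.52
tool_pos: [545.3, -194.9, 147.1]
tool_rot: [0.0, 0.934, 0.358, 0.0]
wrist_force: [0.4, 0.2, 0.7]
width: 0.001
```

Emit:
{"name": "move_arm", "arguments": {"increments": [0,0,-10,0,0,0,0,0,0,-10,0,0,0,0,0,0,-10,0,0,0,0,0,0,0,0,0,0,0]}}

```text
clock: 11.02
tool_pos: [545.4, -194.8, 147.0]
tool_rot: [0.0, 0.994, 0.108, 0.0]
wrist_force: [0.6, -0.3, -0.6]
width: 0.0
```

```bash
python3 ov.py pics/w5.png
python3 - <<'E'
from fit import *
print(robot.read_state()['q'])
im=robot.get_image('top'); cv2.imwrite('pics/t5.png',cv2.resize(im[165:280,325:480],None,fx=5,fy=5,interpolation=cv2.INTER_CUBIC))
E
```

```text
[ 545.4 -194.8  147. ] 0.00010315037561592821 [ 0.6 -0.3 -0.6] 11.025
board coords TCP -33.04545458818202 -0.013525713644562565
[ 0.35665815  0.39079733 -0.15468125  1.91043991  0.07847496  0.84550906
 -1.18987561]
```

View pics/w5.png

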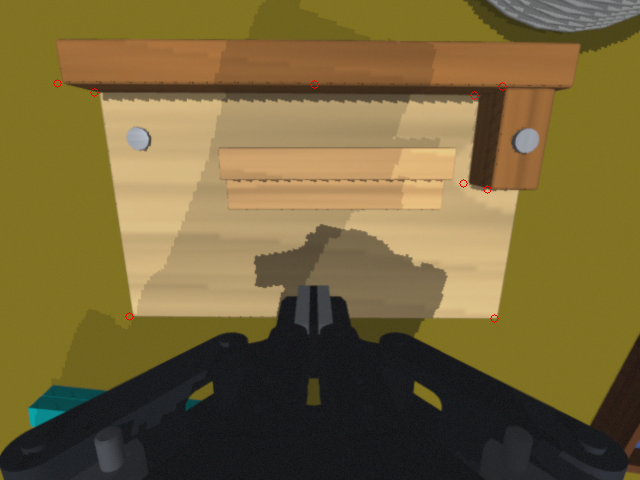

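View pics/t5.png

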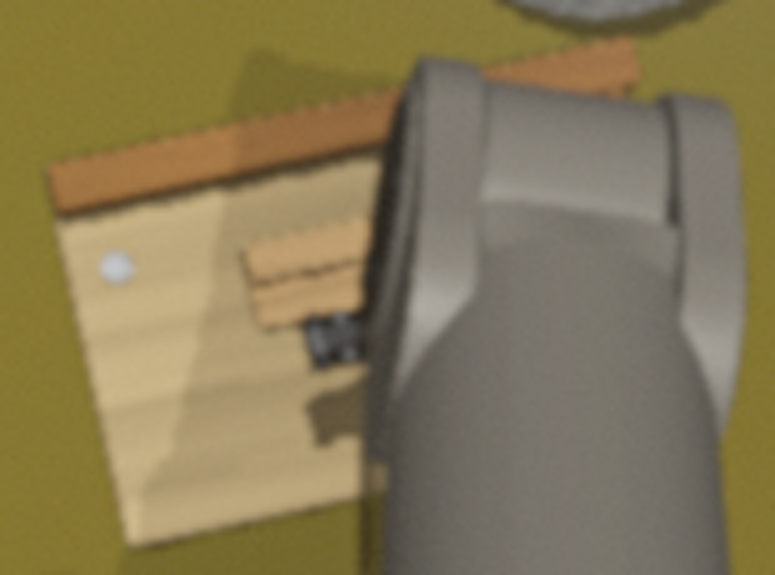

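Run:
```python
from fit import *
C=cam('wrist')
# order: image right = -y board, image up=+x
uv=np.array([(57,40),(579,44),(574,89),(62,84),(131,316),(498,318),(507,89),(493,188),(538,189),(471,184)],float)
X=[(94,150,54),(94,-150,54),(70,-150,54),(70,150,54),(-100,150,18),(-100,-150,18),(70,-110,54),(10,-110,54),(10,-140,54),(10,-110,18)]
p,r=fit(C,X,uv,[577.7,-188,.21]); print(p.round(3),r.round(1).tolist())
uv=np.array([(219,149),(455,149),(455,180),(219,180),(228,209),(442,209)],float)
X=[(21,75,48),(21,-75,48),(1,-75,48),(1,75,48),(-21,75,33),(-21,-75,33)]
q,r=fit(C,X,uv,[595,-188,.21]); print(q.round(3),r.round(1).tolist())
for P in (p,[577.7,-187.9,.21]):
    c,s=np.cos(P[2]),np.sin(P[2]); d=q[:2]-P[:2]; print('rail in board',c*d[0]+s*d[1],-s*d[0]+c*d[1])
```

```text
[ 5.77571e+02 -1.90529e+02  2.12000e-01] [[-3.3, -1.7], [4.7, -1.0], [0.8, -0.3], [-0.4, 0.4], [1.4, 1.3], [0.1, 1.8], [-0.0, -1.2], [-1.2, 2.7], [0.9, 2.2], [-3.8, 0.4]]
[ 5.94075e+02 -1.99789e+02  2.21000e-01] [[-1.2, -1.0], [2.2, -1.1], [-1.3, 0.2], [1.2, 0.2], [0.1, 0.8], [-0.2, 0.7]]
rail in board 14.180451337828979 -12.532364226237382
rail in board 13.536888759856522 -15.041281843369546
```

Emit:
{"name": "move_arm", "arguments": {"increments": [0,0,0.3,3.05,-0.9,0,0,0,0,0,0,0,-3,0,0,0,0,0,0,-3,0,0,0,0,0,0,-2.4,0,0,0,0,0,0,-0.6,0,0,0,0,0,0,0,0]}}

```text
clock: 11.88
tool_pos: [575.8, -204.1, 56.6]
tool_rot: [-0.0, 0.994, 0.111, 0.0]
wrist_force: [-0.4, -0.2, 0.0]
width: 0.001
```

```bash
sed -i 's/^B=.*/B=[577.6,-190,.211]/' ov.py; python3 ov.py pics/w6.png
```

```text
[ 575.8 -204.1   56.6] 0.0008049032883140835 [-0.4 -0.2  0. ] 11.875
board coords TCP -4.715593195649182 -13.403435806584438
```

View pics/w6.png

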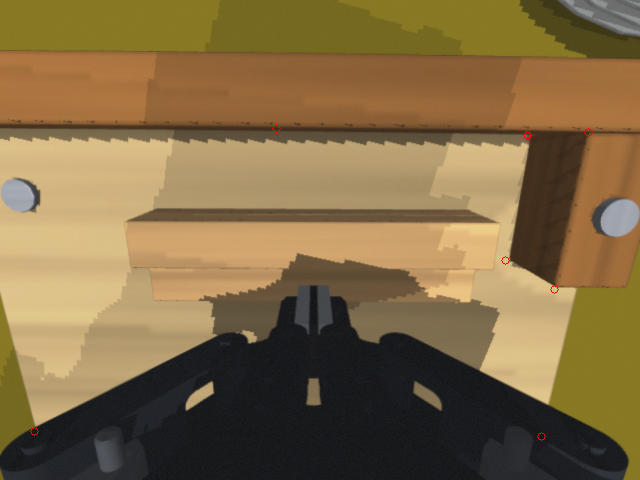

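Emit:
{"name": "move_arm", "arguments": {"increments": [0,0,0,0.78,0.17,0,0,0,0,0,0.78,0.17,0,0,0,0,0,0.78,0.17,0,0,0,0,0,0.78,0.17,0,0,0,0,0,0.59,0.13,0,0,0,0,0,0,0,0,0]}}

```text
clock: 12.68
tool_pos: [613.2, -195.6, 56.2]
tool_rot: [-0.0, 0.994, 0.11, 0.0]
wrist_force: [-0.6, -0.4, -0.0]
width: 0.001
```

```bash
python3 ov.py pics/w7.png
```

```text
[ 613.2 -195.6   56.2] 0.001406623891472353 [-0.6 -0.4 -0. ] 12.675
board coords TCP 33.66488924601618 -12.907154975530688
```

View pics/w7.png

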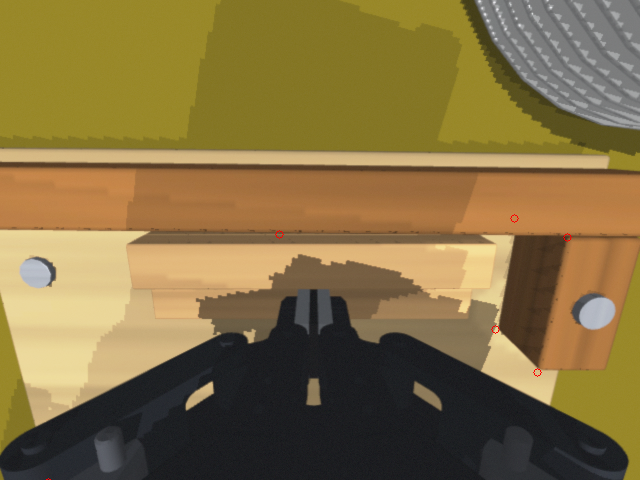

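Emit:
{"name": "move_arm", "arguments": {"increments": [0,0,0,0.2,0.04,0,0,0,0,0,0.2,0.04,0,0,0,0,0,0,0,0,0]}}

```text
clock: 13.1
tool_pos: [616.8, -195.1, 56.3]
tool_rot: [-0.0, 0.994, 0.11, 0.0]
wrist_force: [0.4, 0.6, 0.4]
width: -0.004
```

Emit:
{"name": "move_arm", "arguments": {"increments": [0,0,0,0.1,0.02,0,0,0,0,0,0.1,0.02,0,0,0,0,0,0,0,0,0]}}

```text
clock: 13.48
tool_pos: [618.9, -194.7, 56.3]
tool_rot: [-0.0, 0.994, 0.11, 0.0]
wrist_force: [-0.0, -0.4, -0.6]
width: 0.001
```

Emit:
{"name": "move_arm", "arguments": {"increments": [0,0,0,0.1,0.02,0,0,0,0,0,0.1,0.02,0,0,0,0,0,0,0,0,0]}}

```text
clock: 13.85
tool_pos: [619.6, -194.6, 56.1]
tool_rot: [-0.0, 0.994, 0.11, -0.001]
wrist_force: [-7.6, -0.7, 5.2]
width: -0.0
```

```bash
python3 ov.py pics/w8.png
```

```text
[ 619.6 -194.6   56.1] -0.00011428908090159821 [-7.6 -0.7  5.2] 13.85
board coords TCP 40.14442917902023 -13.272046869909612
```

View pics/w8.png

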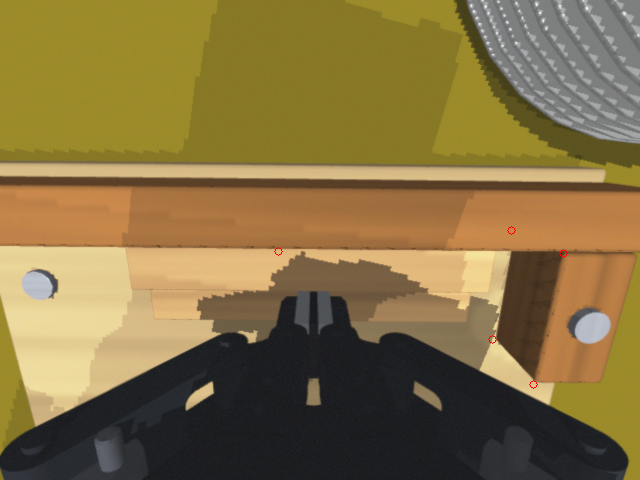

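Emit:
{"name": "move_arm", "arguments": {"increments": [0,0,0,-0.5,-0.1,0,0,0,0,0,0,0,2,0,0,0,0,0,0,3,0,0,0,0,-0.2,3.27,0,0,0,0,0,-0.2,3.27,0,0,0,0,0,-0.2,3.27,0,0,0,0,0,0,0,0,0]}}

```text
clock: 14.78
tool_pos: [610.5, -94.0, 108.0]
tool_rot: [-0.0, 0.994, 0.112, 0.001]
wrist_force: [-0.0, -0.5, -0.2]
width: 0.002
```

```bash
python3 ov.py pics/w9.png
```

```text
[610.5 -94.  108. ] 0.0016771249914550583 [-0.  -0.5 -0.2] 14.775
board coords TCP 52.193409048866926 86.9952392199314
```

View pics/w9.png

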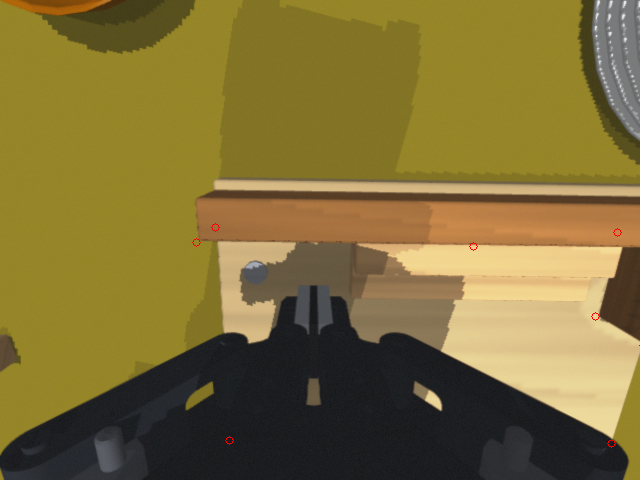

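Emit:
{"name": "move_arm", "arguments": {"increments": [0,0,0,-0.3,-0.06,-2,0,0,0,0,0,0,-3,0,0,0,0,0,0,-1.6,0,0,0,0,0,0,0,0,0,0,0,0.12,-0.59,0,0,0,0,0,0,0,0,0]}}

```text
clock: 15.58
tool_pos: [608.6, -104.7, 41.3]
tool_rot: [0.0, 0.994, 0.109, 0.001]
wrist_force: [0.7, -0.1, -0.0]
width: -0.0
```

Emit:
{"name": "move_arm", "arguments": {"increments": [0,0,0,0.12,-0.58,0,0,0,0,0,0.12,-0.58,0,0,0,0,0,0.12,-0.58,0,0,0,0,0,0,0,0,0]}}

```text
clock: 16.08
tool_pos: [611.5, -122.0, 40.2]
tool_rot: [0.0, 0.994, 0.109, -0.0]
wrist_force: [-0.9, -0.4, -0.6]
width: -0.003
```

```bash
python3 ov.py pics/w10.png
```

```text
[ 611.5 -122.    40.2] -0.002665323044517706 [-0.9 -0.4 -0.6] 16.075
board coords TCP 47.38070332250115 59.46846541138722
```

View pics/w10.png

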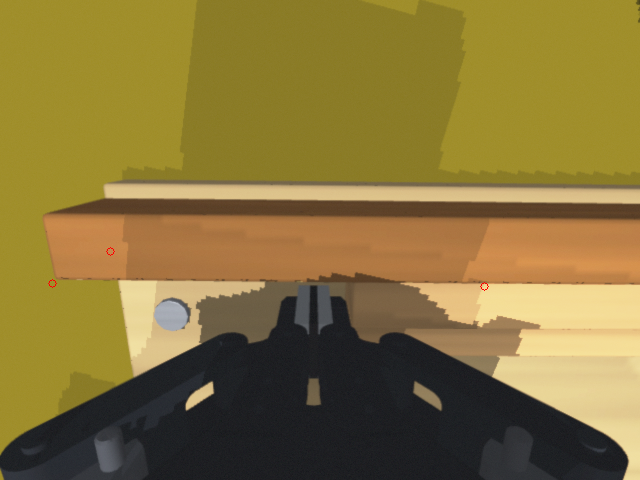

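Contact with the end looks right. I'll continue in small steps until it reaches the stop.

Emit:
{"name": "move_arm", "arguments": {"increments": [0,0,0,0.04,-0.2,0,0,0,0,0,0.04,-0.2,0,0,0,0,0,0,0,0,0]}}

```text
clock: 16.5
tool_pos: [612.4, -125.3, 40.3]
tool_rot: [-0.0, 0.994, 0.11, 0.0]
wrist_force: [-0.1, -0.4, 0.2]
width: -0.001
```

Emit:
{"name": "move_arm", "arguments": {"increments": [0,0,0,0.02,-0.1,0,0,0,0,0,0.02,-0.1,0,0,0,0,0,0,0,0,0]}}

```text
clock: 16.88
tool_pos: [612.8, -127.3, 40.3]
tool_rot: [0.0, 0.994, 0.11, 0.0]
wrist_force: [0.3, -1.0, -0.4]
width: 0.003
```

Emit:
{"name": "move_arm", "arguments": {"increments": [0,0,0,0.02,-0.1,0,0,0,0,0,0.02,-0.1,0,0,0,0,0,0,0,0,0]}}

```text
clock: 17.25
tool_pos: [613.0, -127.7, 40.3]
tool_rot: [-0.001, 0.994, 0.111, -0.0]
wrist_force: [-0.4, 7.2, 2.1]
width: 0.0
```

Emit:
{"name": "move_arm", "arguments": {"increments": [0,0,0,-0.12,0.6,0,0,0,0,0,0,0,3,0,0,0,0,0,0,5,0,0,0,0,-2.5,-1,3,0,0,0,0,-2.5,-4,0,0,0,0,0,-2,-5,0,0,0,0,0,0,0,0,0,0,0,0,0,0,0,0]}}

```text
clock: 18.25
tool_pos: [542.0, -222.9, 150.4]
tool_rot: [-0.0, 0.994, 0.11, 0.0]
wrist_force: [1.1, 0.7, -0.4]
width: -0.001
```

```bash
python3 ov.py pics/w11.png
```

```text
[ 542.  -222.9  150.4] -0.0012964227378736383 [ 1.1  0.7 -0.4] 18.25
board coords TCP -41.63588584560639 -24.791690711203426
```

View pics/w11.png

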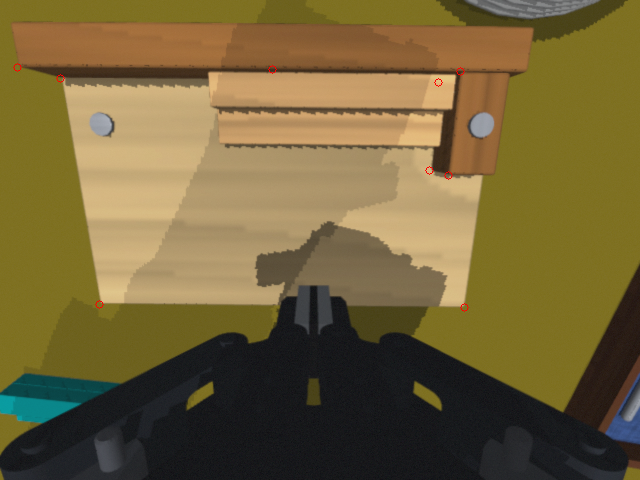

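Emit:
{"name": "move_arm", "arguments": {"increments": [0,0,0,3.9,0.25,0,0,0,0,0,3.8,0.25,0,0,0,0,0,0,0,-3,0,0,0,0,0,0,-3,0,0,0,0,0,0,-2.5,0,0,0,0,0,0,-0.7,0,0,0,0,0,0,0,0,0,0,0,0,0,0,0]}}

```text
clock: 19.3
tool_pos: [619.7, -218.0, 59.4]
tool_rot: [0.0, 0.994, 0.11, 0.001]
wrist_force: [0.5, -0.1, -0.1]
width: -0.004
```

```bash
python3 ov.py pics/w12.png
```

```text
[ 619.7 -218.    59.4] -0.0035725909149340535 [ 0.5 -0.1 -0.1] 19.3
board coords TCP 35.325954823002206 -36.155272390469705
```

View pics/w12.png

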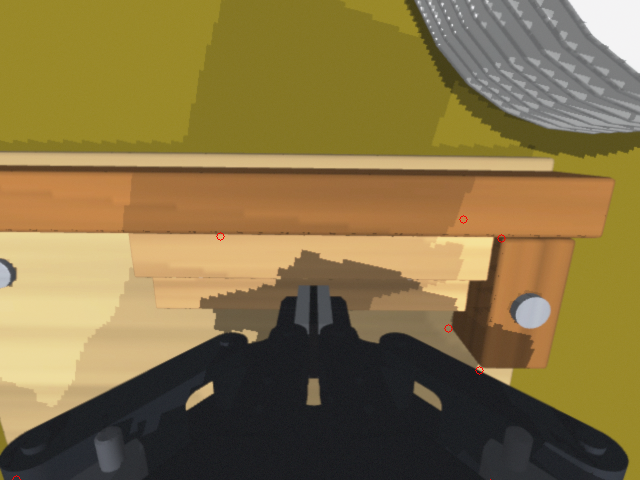

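Emit:
{"name": "move_arm", "arguments": {"increments": [0,0,0,0.2,0.04,-0.3,0,0,0,0,0.2,0.04,-0.3,0,0,0,0,0,0,0,0]}}

```text
clock: 19.73
tool_pos: [623.2, -217.3, 52.2]
tool_rot: [-0.0, 0.994, 0.11, 0.0]
wrist_force: [0.1, 0.1, 0.2]
width: -0.0
```

Emit:
{"name": "move_arm", "arguments": {"increments": [0,0,0,0.1,0.02,-0.1,0,0,0,0,0,0,0,0]}}

```text
clock: 19.98
tool_pos: [623.5, -217.3, 52.1]
tool_rot: [-0.0, 0.994, 0.11, -0.0]
wrist_force: [-8.5, 1.4, 17.2]
width: -0.003
```

Emit:
{"name": "move_arm", "arguments": {"increments": [0,0,0,0,0,0,0,0,0,0,0,0,0,0]}}

```text
clock: 20.23
tool_pos: [623.5, -217.3, 52.1]
tool_rot: [0.0, 0.994, 0.11, -0.0]
wrist_force: [-8.7, 0.9, 16.1]
width: 0.0
```

Emit:
{"name": "move_arm", "arguments": {"increments": [0,0,0,0.03,0,0.03,0,0,0,0,0,0,0,0,0,0,0,0,0,0,0]}}

```text
clock: 20.6
tool_pos: [623.7, -217.2, 52.1]
tool_rot: [-0.0, 0.994, 0.11, -0.0]
wrist_force: [-7.3, 1.4, 11.8]
width: -0.001
```

Emit:
{"name": "move_arm", "arguments": {"increments": [0,0,0,0.06,0.01,0,0,0,0,0,0,0,0,0,0,0,0,0,0,0,0]}}

```text
clock: 20.98
tool_pos: [623.8, -217.2, 52.1]
tool_rot: [-0.0, 0.994, 0.11, -0.001]
wrist_force: [-10.0, 1.6, 15.5]
width: 0.002
```

Emit:
{"name": "move_arm", "arguments": {"increments": [0,0,0,0.04,0.01,0.04,0,0,0,0,0,0,0,0,0,0,0,0,0,0,0]}}

```text
clock: 21.35
tool_pos: [624.4, -217.2, 52.2]
tool_rot: [-0.0, 0.994, 0.11, -0.001]
wrist_force: [-7.3, 0.4, 9.1]
width: 0.001
```

```bash
python3 ov.py pics/w13.png
python3 - <<'E'
from fit import *
im=robot.get_image('scene'); cv2.imwrite('pics/s13.png',cv2.resize(im[180:310,130:330],None,fx=4,fy=4,interpolation=cv2.INTER_CUBIC))
for i in range(3): print(robot.read_state()['wrist_force']); robot.get_image('top')
cv2.imwrite('pics/t13.png',robot.get_image('top'))
E
```

```text
[ 624.4 -217.2   52.2] 0.0005605400193409174 [-7.3  0.4  9.1] 21.35
board coords TCP 40.079411127900364 -36.330479509196294
[-6.32915251  0.59873523  9.14827881]
[-7.64251928  0.79691544  9.31790726]
[-6.30526105  0.7537353   8.82073299]
```

View pics/w13.png

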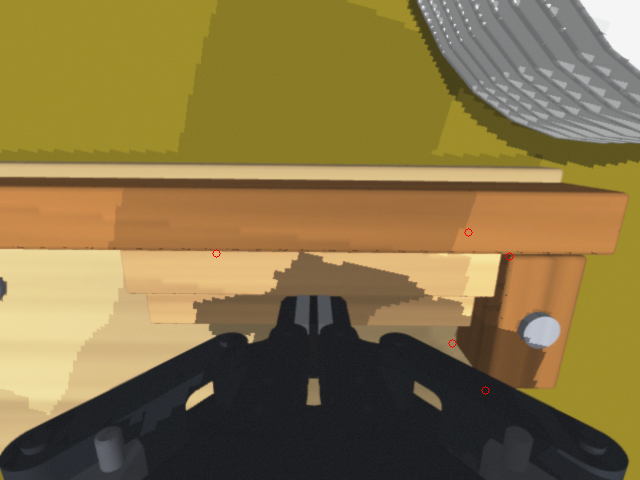

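View pics/s13.png

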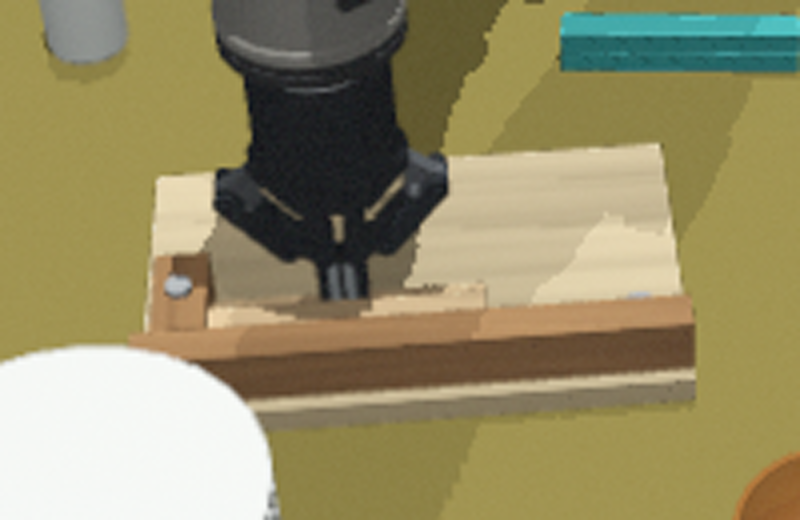

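View pics/t13.png

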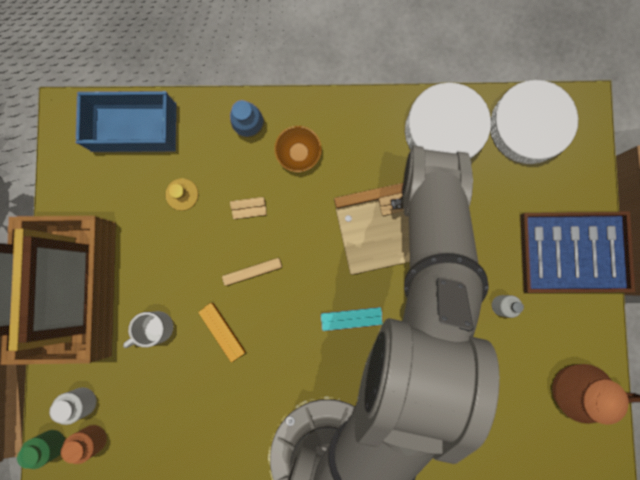

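Emit:
{"name": "move_arm", "arguments": {"increments": [0,0,0,0.1,0.02,-0.02,0,0,0,0,0,0,0,0,0,0,0,0,0,0,0]}}

```text
clock: 22.02
tool_pos: [624.4, -217.2, 52.1]
tool_rot: [-0.0, 0.994, 0.11, -0.002]
wrist_force: [-13.8, 0.1, 17.4]
width: -0.002
```

Emit:
{"name": "move_arm", "arguments": {"increments": [0,0,0,-0.02,0,0.04,0,0,0,0,0,0,0,0,0,0,0,0,0,0,0]}}

```text
clock: 22.4
tool_pos: [624.4, -217.2, 52.1]
tool_rot: [-0.0, 0.994, 0.11, -0.002]
wrist_force: [-10.7, -0.4, 9.8]
width: 0.003
```

Emit:
{"name": "move_arm", "arguments": {"increments": [0,0,0,0,0,0,0,0,0,0,0,0,0,0,0,0,0,0,0,0,0,0,0,0,0,0,0,0,0,0,0,0,0,0,0,0,0,0,0,0,0,0]}}

```text
clock: 23.15
tool_pos: [624.4, -217.2, 52.1]
tool_rot: [-0.0, 0.994, 0.11, -0.002]
wrist_force: [-9.7, -0.2, 10.6]
width: -0.001
```

```bash
python3 ov.py pics/w14.png; python3 -c "
import cv2;im=cv2.imread('pics/w14.png')[200:400,90:640];cv2.imwrite('pics/w14c.png',cv2.resize(im,(800,291)))"
```

```text
[ 624.4 -217.2   52.1] -0.0005077328904847063 [-9.7 -0.2 10.6] 23.15
board coords TCP 40.061832784202174 -36.333246580108295
```

View pics/w14c.png

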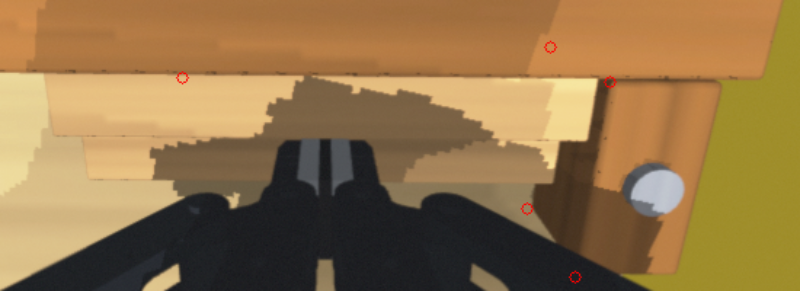

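```bash
python3 -c "
from bench import robot
print(robot.hand_in()); s=robot.read_state(); print(s['wrist_force'],s['tool_pos'])"
```

```text
the job is handed in; nothing more can be done
None
the job is handed in; nothing more can be done
```

I laid the stepped rail flat on the gluing board, step towards the robot. I pushed its back to the fence, then its end to the stop, and handed in at about 23 s while still holding the diagonal push.

- **Fence and stop:** The arm stopped firmly both times, with about 7.6 N against the fence and 7.2 N against the stop. The last wrist picture shows no visible gap at either; my own board fit was 1–2 mm uncertain there, so the stop forces are the better evidence.
- **Diagonal push:** The last reading before hand-in was about 9.7 N towards the fence and 10.6 N down, steady for the final 0.75 s. I took two or three small corrections to balance it without losing contact. During these the downward force briefly reached about 17 N and the forward force about 14 N.
- **Other things:** In the last top picture the other things on the stall were where they had been, as far as they were visible.
- **Not checked:** After hand-in the robot gave no further readings, so I could not check the last second myself.

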